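# Check the pedal return spring with a pull scale

### The arm

A 6-joint arm with a two-finger parallel gripper is mounted at the origin on the work surface. World frame = base frame: x ahead of the robot, y to its left, z up, the work surface at z = 0. Lengths are in mm, angles in rad, forces in N, time in s.
With the tool pointing down it reaches from about 275 to 750 mm from the base axis. Payload 10.2 kg.
Tool frame: the origin (TCP) lies between the finger pads; the fingertips stand 17 mm ahead of it and the grasp point (between the pads) lies 2 mm behind it (tips_ahead is the distance from the TCP to the fingertips, in mm); z points along the fingers, y is the line along which they close (so a half turn about z gives the same grasp; the last joint's range is limited). The gripper opens to 85 mm and grips with 20 to 120 N. Pads are 22 mm wide; open, the fingers measure 114 mm over their backs; the gripper's body (76 mm by 85 mm) begins 54 mm behind the grasp point. The pads swing forward as they close: fully open they stand 13 mm farther back than shut.
Start: joints at [1.127, 0.313, 1.498, -0, 1.331, -0.223], TCP at [114.993, 512.258, 248.294] pointing down, gripper open.
Joint ranges: [-2.94, 2.94], [-0.97, 2.17], [0.19, 2.56], [-1.23, 4.37], [0.02, 3.11], [-2.88, 2.88]. Speed limits (rad/s): [2.39, 2.39, 3.01, 3.14, 3.14, 3.14].

### API

Orientations are given as a unit quaternion [w, x, y, z].
In Python, from rig import sense, capture, finish_job, boxes_of, tips_ahead gives the robot as it stands.
- The arm moves only by the tool drive_tool, never from a script. Its argument "commands" is text: rows parted by semicolons, each of 7 numbers parted by spaces: the shift along the world's x, y, z in units of 0.1 m (1.0 is 0.1 m), then the turn, a rotation vector about the world's x, y, z in units of pi/4 rad (1.0 is pi/4 rad), then the opening in per cent of the stroke, from 0 (shut) to 100 (fully open). A call has 1 to 20 rows; each row shifts and turns the commanded pose from where the row before left it; what a row does not reach is not made up. A row lasts 1/12 s, in which the tool goes at most 41.7 mm and 7.16 degrees, less where a joint would pass 70% of its speed; a pose out of reach is approached as far as the arm can. A call with a number of a shift or a turn outside -1 to 1 is refused whole. A call with a gripper value outside its range is refused whole. The fingers move at their own pace and stop on an object; "force" is the grip in N (left out, the last holds). Time passes only in rows, so rows that do not move let the fingers close. It gives the time, the measured TCP pose, the force, the opening and the grip force at its end, in the units of the state.
- sense(): the state, without advancing time (a new reading comes with each control period).
- capture(name): name is "side" or "top"; returns a dict with "pixels" (400x640x3 uint8, blue, green, red), "fov_y" (degrees; the focal length in pixels is half the picture's height over the tangent of half this angle, whatever the lens; pixels are square), "cx", "cy" (the principal point, pixels), "k1" (the pictures are not rectified: a ray, as slopes to the right and down, at radius r is drawn at 1 + k1 r^2 times it, then the intrinsics apply), "position" and "attitude" of the camera in the world. Camera axes: x right, y down, z forward; pixel columns grow to the right and rows downward; lengths in mm; the calibration is good to about 2 mm. A picture is of the moment at which its call begins. There is no depth.
- finish_job(): hands the job in; it is judged then, once.
Trained networks look in a picture, given as the dict that the camera call returned (one of the last four; its "shot" number tells which), for a name from the list of things; names that differ only in an ending like _2 or _b are one class to them, and where a whole thing is asked for, a point or a joint stands for the part that bears it (a point fixed in the world has none). Each returns a list of dicts, best first, with "confidence" (0 to 1); they miss things now and then, are a little off and sometimes report something else, mostly with a low value. They report only what shows in the picture. A call takes as long as a camera call. They do not tell look-alikes from the thing itself.
- boxes_of(picture, name): "position" ([column, row] in pixels, amid what is visible of it).
The state is a dict: "time_s": time; "joints": joint angles; "dq": joint speeds; "tau": joint torques, N m; "eef_pos": TCP position; "ee_rot": TCP orientation; "force": force on the tool from outside, world axes, zero at the start; "wrist_torque": the same for the moment, N m; "grip_width": opening from 0.0 (shut) to 1.0 (fully open); "grip_force": force on a finger pad.
Only numpy, scipy, OpenCV 4.12 (cv2) and the standard library are available. Lean on these libraries where they do the work, as an engineer would, in place of code of your own. Each camera call takes 0.05 s, during which the arm holds its last target. There are 200 camera calls.

### The job

Check the return spring of the accelerator pedal: take the yellow pull scale from the tool tray, hook it over the middle of the pedal's crossbar and draw it level and straight back, away from the pedal, to the 15 N mark (the red ring just fully out of the barrel); hold it steady there for a good two seconds and never pull past 18 N. Then ease the pedal back to rest without letting it snap, unhook the scale and lay it flat in the tray again, label side up, without disturbing the other tools.

Things in the scene. Friction and masses are not known exactly. Their poses are not given: they have to be found in the camera images.
- scale: Yellow 20 N pull scale, 0.31 kg, loose, lying flat in the tray. Barrel 140 mm long over its black end caps (each 14 long, 42 wide, 40 mm tall); yellow middle 34 mm wide and tall, white label on top. Origin: underside at mid barrel; +x along the barrel towards the hook, +z up out of the label. Wire loop at the rear to x = -101 mm; with the plunger in the hook reaches x = +139 mm.
- barrel (a point): Point on the barrel axis at mid barrel, 20 mm above the scale's origin, axes as scale: grip here, across the 34 mm width.
- hook (a point): Seat of the hook: where the crossbar's centre lies when the hook bears on it. On the barrel axis, 127 mm ahead of mid barrel plus the plunger's travel; axes as scale. Open below: lowered with the bar's centre 6 to 27 mm behind the seat (best 16), the hook drops over the bar; drawing back seats it. To unhook, go forward till the bar is 16 mm behind the seat and lift 40 mm or more.
- hook_tip (a point): Tip of the hook, which is 6 mm wire bent in the scale's x-z plane. The shank leaves the barrel axis 39 mm behind the seat, arches 20 mm above the axis, comes down 9 mm ahead of the seat and curls back to this tip, 3 mm ahead of the seat and 13 mm below the axis.
- plunger (a joint): Travel of the white plunger out of the barrel, m: 0 (in) to 0.060 (20 N), sprung inwards, 3 mm per newton. Black rings every newton; the 5 mm wide red ring is just fully out at 0.045 (15 N).
- pedal_unit: Accelerator pedal unit of round bar in a green steel bracket bolted to the bench, base 160 x 150 x 8 mm. Origin: centre of the underside; -x is the way the pedal is pulled, z up. Pivot axis along y, 35 mm above the origin.
- crossbar (a point): Centre of the pedal's steel crossbar: 12 mm thick, along the unit's y, about 139 mm above the bench, 105 mm above the pivot; free 50 mm long between the two side rods, rubber sleeves outside them. At rest it stands 13 mm behind (+x) the pivot. Its axes turn with the pedal.
- pedal (a joint): Angle of the pedal, rad: 0 at rest on its rubber bumpers, growing as it is pulled towards the unit's -x, stop at 0.5. Sprung back: it starts to move at about 8 N on the crossbar and stands near 0.2 (bar 21 mm towards -x) at 15 N.
- tray: Steel tool tray with a black rubber mat, fixed, 300 mm along its x, 220 mm along y, rim 18 mm high. Origin: centre of the underside; the mat's top is 7 mm above it. The scale lies in it roughly along the tray's x, hook to +x. Keep clear of the fixed black case, 205 mm tall, at the right rear of the bench (world x above 0.68, y below -0.31).
- marker: White marker with black cap, 140 mm long, 15 mm thick, lying in the tray beside the scale; origin at its underside. Leave it there.
- square: Try square, wood stock 125 mm, steel blade 200 mm, lying on the bench; origin under the stock. Leave alone.
- knife: Red utility knife, 150 mm, lying on the bench; origin under the handle. Leave alone.
- wrench: Steel wrench, 190 mm, lying on the bench. Leave alone.
- grease_tin: Red grease tin, 84 mm across, 62 mm tall. Leave alone.
- bolt_jar: Amber jar with blue cap, 80 mm across, 100 mm tall. Leave alone.
Mind the look-alikes: they are no part of the job. Leave any green look-alike of the scale alone. There is more than one size of the pedal_unit; the job needs the smaller.

How it is judged (in metres and radians):
On the way, in this order (a step that is already met when the one before it is completed fails the run):
1. the hook is over the middle of the crossbar, the pedal still at rest (x of crossbar in the frame of hook between -0.035 and 0.01 m and z of crossbar in the frame of hook between -0.014 and 0.016 m and y of crossbar in the frame of hook between -0.03 and 0.03 m and value of joint plunger below 0.024 m and value of joint pedal below 0.03 rad), for 0.2 s.
2. the scale, level and straight, is drawn by the crossbar to 15 N (within 1 N) and held there for 1.5 s (x of crossbar in the frame of hook between -0.035 and 0.01 m and z of crossbar in the frame of hook between -0.014 and 0.016 m and y of crossbar in the frame of hook between -0.03 and 0.03 m and value of joint plunger between 0.042 and 0.048 m and contact force between scale and pedal_unit above 8 N and value of joint pedal above 0.08 rad and angle between the x axis of scale and the x axis of pedal_unit, either way round below 0.21 rad and angle between scale's own z axis and vertical below 0.17 rad), for 1.5 s.
3. the pedal is eased back to rest and the hook is off the crossbar (value of joint pedal below 0.03 rad and value of joint plunger below 0.006 m and distance between hook and crossbar above 0.04 m and contact force between scale and pedal_unit below 0.1 N), for 0.2 s.
At the end, for the whole second after the job is handed in: Scale let go and still, flat on the mat (0.1 rad), label up, mid barrel within 60 mm lengthwise and 85 mm crosswise of the tray centre, plunger in (under 6 mm); pedal at rest (under 0.03 rad); marker, square, knife, wrench, tin and jar within 20 mm of their starts (x of scale in the frame of tray between -0.06 and 0.06 m and y of scale in the frame of tray between -0.085 and 0.085 m and z of scale in the frame of tray between 0.003 and 0.012 m and angle between scale's own z axis and vertical below 0.1 rad and linear speed of scale below 0.02 m/s and contact force between scale and the fingers below 0.1 N and value of joint pedal below 0.03 rad and value of joint plunger below 0.006 m and distance of each of marker, square, knife, wrench, grease_tin, bolt_jar from where it was at the start of the episode below 0.02 m); the robot touches nothing.
It fails at once if the scale is pulled past 18 N (value of joint plunger above 0.054 m).
It fails at once if the pedal snaps back (faster than 2.5 rad/s) (velocity of joint pedal below -2.5 rad/s).
It fails at once if the scale is dropped or thrown down (faster than 0.6 m/s without the fingers on it) (linear speed of scale above 0.6 m/s and contact force between scale and the fingers below 0.1 N).
It fails at once if another tool is disturbed (moved 20 mm) (distance of any of marker, square, knife, wrench, grease_tin, bolt_jar from where it was at the start of the episode above 0.02 m).
It also fails if it takes over 61 s, if anything falls off the work surface, if the arm or the gripper's body presses on something with over 40 N, if the wrist force passes 120 N, or if a joint passes its speed limit or range.

## Working session

There is one attempt and no reset: what is moved stays moved. The work goes in short steps, Python scripts to look and compute and a tool call to move; the robot and the scene stay as the last step left them, time stands still between calls to the robot, and variables do not carry over. Pictures are saved under pics/ and viewed, at most 10 in all, crops included, and the job is handed in when it is done.

Besides the shell and the picture viewer there is one more tool, called after "Emit:" as name(argument=value, ...), one argument or row to a line, values as JSON. drive_tool: Moves the arm, as the interface text tells. Shifts and turns lie within -1 to 1; 1 stands for 0.1 m of shift or pi/4 rad of turn. Its arguments: {"type":"object","properties":{"commands":{"type":"string"},"force":{"type":"number"}},"required":["commands"]}

```bash
mkdir -p pics
cat > h.py <<'E'
import numpy as np, cv2
from scipy.spatial.transform import Rotation as R
from rig import *
def rot(c):
    a=np.array(c["attitude"],float)
    return R.from_quat([a[1],a[2],a[3],a[0]]).as_matrix() if a.size==4 else a.reshape(3,3)
def K(c):
    f=200/np.tan(np.radians(c["fov_y"])/2); return f
def to_world(c,px,z):
    f=K(c); d=(np.array(px,float)-[c["cx"],c["cy"]])/f
    u=d.copy()
    for _ in range(20): u=d/(1+c["k1"]*(u@u))
    r=rot(c)@np.array([u[0],u[1],1]); p=np.array(c["position"],float)
    return p+r*(z-p[2])/r[2]
def to_px(c,P):
    q=rot(c).T@(np.array(P,float)-np.array(c["position"],float)); u=q[:2]/q[2]
    return u*(1+c["k1"]*(u@u))*K(c)+[c["cx"],c["cy"]]
E
python3 - <<'E'
from h import *
T=capture("top");S=capture("side")
for n,c in(("top",T),("side",S)):
    cv2.imwrite(f"pics/{n}0.png",c["pixels"]);print(n,c["position"],c["attitude"],c["fov_y"],c["k1"],c["pixels"].shape)
    for o in["scale","barrel","hook","hook_tip","pedal_unit","crossbar","tray","marker"]:
        print(o,[(np.round(b["position"]).tolist(),round(b["confidence"],2)) for b in boxes_of(c,o)][:4])
print(sense())
E
```

```text
top [ 432.16353413  -12.78388172 1238.0830845 ] [-0.02200534  0.71034505 -0.70343005  0.01057494] 51.355759898515004 -0.09117640681978176 (400, 640, 3)
scale [([420.0, 306.0], 0.71), ([405.0, 198.0], 0.67)]
barrel [([422.0, 302.0], 0.7), ([406.0, 199.0], 0.61)]
hook [([452.0, 288.0], 0.52), ([328.0, 127.0], 0.27)]
hook_tip [([406.0, 197.0], 0.59), ([452.0, 291.0], 0.43), ([378.0, 196.0], 0.4)]
pedal_unit [([245.0, 202.0], 0.76), ([214.0, 306.0], 0.72)]
crossbar [([237.0, 201.0], 0.95), ([198.0, 307.0], 0.56)]
tray [([395.0, 204.0], 0.67)]
marker [([395.0, 228.0], 0.7), ([243.0, 204.0], 0.48), ([404.0, 199.0], 0.29)]
side [  71.9036174  -591.37991039  705.11043243] [-0.40426242  0.86126927 -0.28279788  0.12170662] 55.861774156062026 -0.06290197032685999 (400, 640, 3)
scale [([397.0, 284.0], 0.91), ([281.0, 375.0], 0.74), ([364.0, 246.0], 0.58)]
barrel [([278.0, 375.0], 0.84), ([274.0, 184.0], 0.63)]
hook [([321.0, 395.0], 0.55), ([361.0, 247.0], 0.42)]
hook_tip [([317.0, 397.0], 0.47)]
pedal_unit [([276.0, 184.0], 0.91), ([451.0, 222.0], 0.58), ([173.0, 198.0], 0.57)]
crossbar [([162.0, 177.0], 0.93), ([271.0, 164.0], 0.92), ([353.0, 200.0], 0.4)]
tray [([384.0, 292.0], 0.91), ([454.0, 221.0], 0.42)]
marker [([356.0, 299.0], 0.74)]
{'time_s': 0.9, 'joints': array([ 1.12659449e+00,  3.12885670e-01,  1.49765772e+00,  8.32139031e-06,
        1.33100564e+00, -2.23400445e-01]), 'dq': array([-0.00055612, -0.00102209,  0.00057887,  0.00127995, -0.00053764,
        0.00016246]), 'tau': array([-5.43369151e-04, -4.12165046e+01, -2.59896827e+01, -2.25712674e-04,
        4.36048786e-04, -2.53024814e-05]), 'eef_pos': array([114.99996638, 512.27015215, 248.31744712]), 'ee_rot': array([3.32884363e-06, 1.10177550e-01, 9.93911921e-01, 2.19351900e-05]), 'force': array([0.3943306 , 0.38909414, 0.74235065]), 'wrist_torque': array([-0.05393106, -0.05303416, -0.00446603]), 'grip_force': 0.0, 'grip_width': 0.9990823191587368}
```

View pics/top0.png

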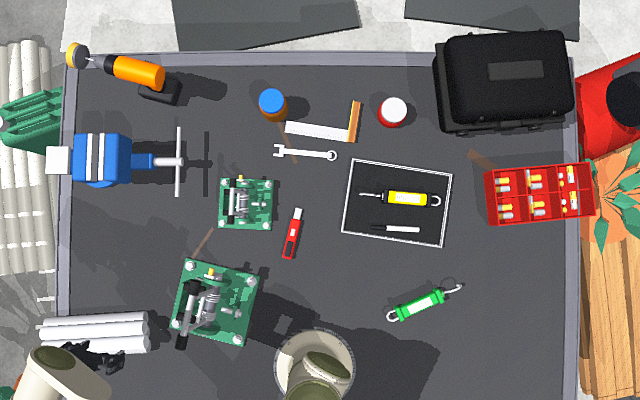

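View pics/side0.png

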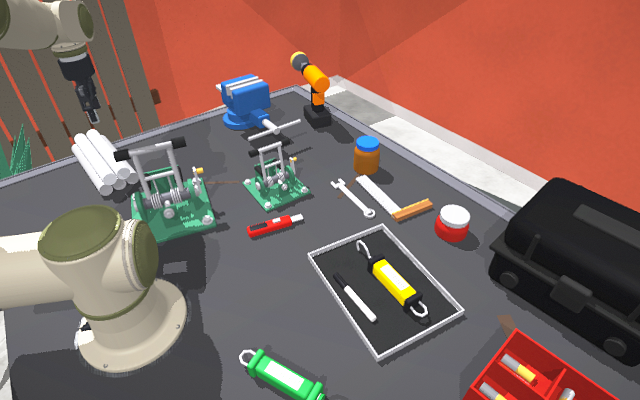

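The top view shows the yellow scale at (405,198), hook pointing left at about (360,195), and the marker at (400,229). The small pedal unit is at (245,202) and the large look-alike at (213,303). I'll zoom in for axes.

Run:
```python
from h import *
t=cv2.imread("pics/top0.png");s=cv2.imread("pics/side0.png")
z=lambda i,x,y,w,h:cv2.resize(i[y:y+h,x:x+w],(400,300),interpolation=cv2.INTER_CUBIC)
cv2.imwrite("pics/z1.png",np.vstack([np.hstack([z(t,205,167,80,60),z(s,235,137,80,60)]),np.hstack([z(t,345,157,110,82),z(s,310,225,160,120)])]))
T=capture("top")
for n,p,h in(("a",(405,198),27),("cb",(237,201),139),("unit",(245,203),8),("bigc",(198,307),170)):print(n,to_world(T,p,h).round(1))
```

```text
a [ 503.2 -261.8   27. ]
cb [484.5 207.2 139. ]
unit [485.  209.3   8. ]
bigc [207.7 299.  170. ]
```

View pics/z1.png

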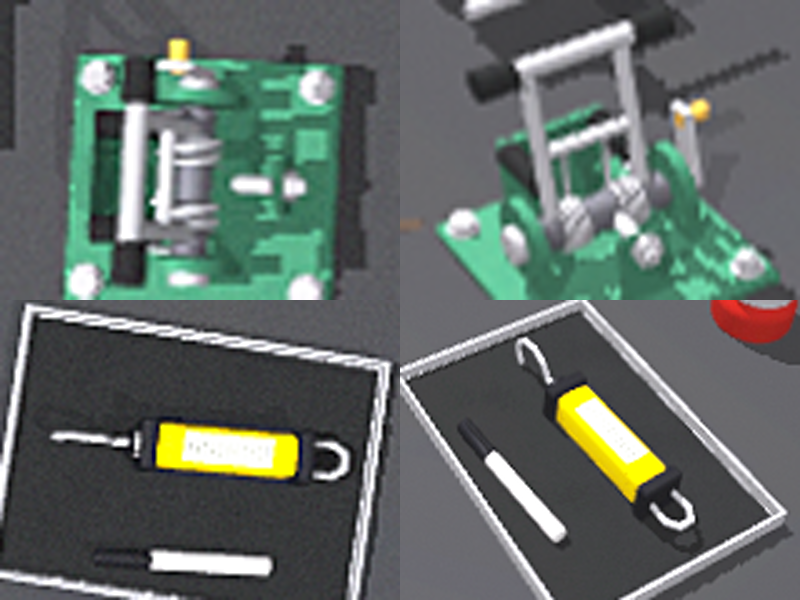

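The crops show the crossbar centre near (232,202) in the top view, on the left (+y) side of the pivot. So unit +x ≈ world +y, and the pull is towards the tray. The scale lies label up with its hook to +y. Next I'll measure precisely.

Run:
```python
from h import *
T=capture("top");S=capture("side")
def rect(c,lo,hi,x0,y0,x1,y1,z):
    h=cv2.cvtColor(c["pixels"],cv2.COLOR_BGR2HSV);m=cv2.inRange(h,lo,hi);k=np.zeros_like(m);k[y0:y1,x0:x1]=m[y0:y1,x0:x1]
    q=cv2.findNonZero(k).reshape(-1,2); w=np.array([to_world(c,p,z)[:2] for p in q],np.float32)
    r=cv2.minAreaRect(w); d=w-w.mean(0);v=np.linalg.svd(d,full_matrices=False)[2][0]
    return r,w.mean(0),np.degrees(np.arctan2(v[1],v[0]))
print("yellow",rect(T,(20,120,90),(35,255,255),370,180,440,220,44))
print("green base",rect(T,(60,60,40),(95,255,255),210,165,285,240,8))
f=5.
for p in((26.6,20.8),(26.2,47.5)): print("bar end",to_world(T,(205+p[0],167+p[1]),141).round(1))
# scale caps/hook
g=lambda x,y:(345+x*110/400,157+(y-300)*82/300)
for n,p,z in(("hook end",(52,436),27),("capL outer",(137,443),47),("loop end",(348,460),27),("capR outer",(313,457),47),("mk L",(95,558),15),("mk R",(271,564),15)):print(n,to_world(T,g(*p),z).round(1))
B=(to_world(T,(231.6,201.4),139));print(B,to_px(S,B),"side bar seen ~",(270.4,147.4))
for c in((27,308),(390,362),(355,600),(0,575)):print("tray",to_world(T,g(*c),18).round(0))
```

```text
yellow (((502.75408935546875, -264.4168395996094), (111.44950866699219, 37.08246994018555), 85.39271545410156), array([ 502.41858, -263.2173 ], dtype=float32), np.float32(-94.52226))
green base (((483.943359375, 209.2205810546875), (162.68280029296875, 150.75927734375), 87.87828826904297), array([480.59518, 199.05327], dtype=float32), np.float32(-75.79438))
bar end [519.4 222.  141. ]
bar end [448.3 221.7 141. ]
hook end [ 513.1 -128.1   27. ]
capL outer [ 506.9 -193.3   47. ]
loop end [ 496.2 -367.    27. ]
capR outer [ 497.2 -333.2   47. ]
mk L [ 416.1 -164.5   15. ]
mk R [ 412.5 -307.3   15. ]
[483.26571689 221.73202151 139.        ] [268.4164243 147.7222104] side bar seen ~ (270.4, 147.4)
tray [ 617. -108.   18.]
tray [ 576. -405.   18.]
tray [ 384. -375.   18.]
tray [402. -88.  18.]
```

Emit:
drive_tool(
  commands="0.15 -0.25 0.03 0 0 -0.091 70;0.15 -0.25 0.03 0 0 -0.091 70;0.15 -0.25 0.03 0 0 -0.091 70;0.15 -0.25 0.03 0 0 -0.091 70;0.15 -0.25 0.03 0 0 -0.091 70;0.15 -0.25 0.03 0 0 -0.091 70;0.15 -0.25 0.03 0 0 -0.091 70;0.15 -0.25 0.03 0 0 -0.091 70;0.15 -0.25 0.03 0 0 -0.091 70;0.15 -0.25 0.03 0 0 -0.091 70;0.15 -0.25 0 0 0 -0.091 70;0.15 -0.25 0 0 0 -0.091 70;0.15 -0.25 0 0 0 -0.091 70;0.15 -0.25 0 0 0 -0.091 70;0.15 -0.25 0 0 0 -0.091 70;0.15 -0.25 0 0 0 -0.091 70;0.15 -0.25 0 0 0 -0.091 70;0.15 -0.25 0 0 0 -0.091 70;0.15 -0.25 0 0 0 -0.091 70;0.15 -0.25 0 0 0 -0.091 70",
  force=60,
)

```text
time_s: 2.72
eef_pos: [415.5, 10.8, 278.4]
ee_rot: [0.0, 0.736, 0.677, 0.0]
force: [1.6, 1.0, 0.5]
grip_width: 0.7
grip_force: 0.0
```

Emit:
drive_tool(
  commands="0.0725 -0.2286 -0.1487 0 0 0 70;0.0725 -0.2286 -0.1487 0 0 0 70;0.0725 -0.2286 -0.1487 0 0 0 70;0.0725 -0.2286 -0.1487 0 0 0 70;0.0725 -0.2286 -0.1487 0 0 0 70;0.0725 -0.2286 -0.1487 0 0 0 70;0.0725 -0.2286 -0.1487 0 0 0 70;0.0725 -0.2286 -0.1487 0 0 0 70;0.0725 -0.2286 -0.1487 0 0 0 70;0.0725 -0.2286 -0.1487 0 0 0 70;0.0725 -0.2286 -0.1487 0 0 0 70;0.0725 -0.2286 -0.1487 0 0 0 70;0 0 0 0 0 0 70;0 0 -0.15 0 0 0 70;0 0 -0.15 0 0 0 70;0 0 -0.15 0 0 0 70;0 0 -0.1 0 0 0 70;0 0 -0.1 0 0 0 70;0 0 -0.05 0 0 0 70;0 0 0 0 0 0 70",
)

```text
time_s: 4.38
eef_pos: [501.7, -261.7, 29.1]
ee_rot: [-0.001, 0.735, 0.679, -0.0]
force: [-0.8, 0.3, -0.2]
grip_width: 0.699
grip_force: 0.0
```

Emit:
drive_tool(
  commands="0 0 0 0 0 0 30;0 0 0 0 0 0 30;0 0 0 0 0 0 20;0 0 0 0 0 0 20;0 0 0 0 0 0 20;0 0 0 0 0 0 20;0 0 0 0 0 0 20;0 0 0 0 0 0 20",
  force=70,
)

```text
time_s: 5.05
eef_pos: [502.6, -262.4, 31.0]
ee_rot: [0.001, 0.735, 0.678, 0.0]
force: [0.5, 0.8, 5.7]
grip_width: 0.392
grip_force: 70.6
```

Emit:
drive_tool(
  commands="0 0 0.03 0 0 0 20;0 0 0.07 0 0 0 20;0 0 0.1 0 0 0 20;0 0 0.15 0 0 0 20;0 0 0.2 0 0 0 20;0 0 0.2 0 0 0 20;0 0 0.2 0 0 0 20;0 0 0.2 0 0 0 20;0 0 0.2 0 0 0 20;0 0 0.2 0 0 0 20;0 0 0.15 0 0 0 20;0 0 0.1 0 0 0 20;0 0 0.05 0 0 0 20;0 0 0 0 0 0 20;0 0 0 0 0 0 20",
  force=70,
)

```text
time_s: 6.3
eef_pos: [501.7, -261.9, 214.2]
ee_rot: [-0.001, 0.735, 0.678, -0.0]
force: [0.1, -0.2, -3.3]
grip_width: 0.385
grip_force: 69.8
```

Run:
```python
from h import *
s=sense();print(s["eef_pos"].round(1),s["force"].round(2),s["wrist_torque"].round(3),s["grip_width"],s["grip_force"])
T=capture("top");S=capture("side")
z=lambda i,x,y,w,h:cv2.resize(i[y:y+h,x:x+w],(400,300),interpolation=cv2.INTER_CUBIC)
e=s["eef_pos"];a,b=to_px(T,e).astype(int),to_px(S,e).astype(int);print(a,b)
o=[]
for c,p in((T,a),(S,b)):
    x=min(max(p[0]-100,0),480);y=min(max(p[1]-60,0),280);o.append(z(c["pixels"],x,y,160,120));print(x,y)
cv2.imwrite("pics/lift.png",np.hstack(o))
```

```text
[ 501.7 -261.9  214.2] [ 0.11 -0.25 -3.27] [-0.024 -0.     0.045] 0.3853120168754078 69.83376502990723
[420 194] [402 219]
320 134
302 159
```

View pics/lift.png

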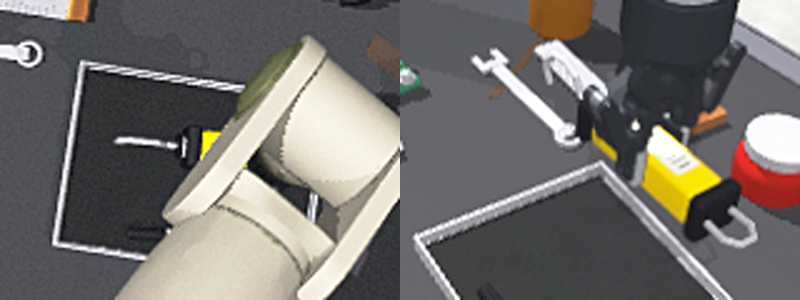

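The scale is gripped, level, with the hook end at about (366,190) in the top view. I'll work out where it sits relative to the TCP.

Run:
```python
from h import *
T=capture("top");S=capture("side");e=sense()["eef_pos"]
t=lambda x,y:(320+x/2.5,134+y/2.5)
for n,p,z in(("hookend",t(115,140),222),("cap out top L",t(178,127),230),("cap out top R",t(181,160),230),("shank root",t(178,146),210)):print(n,(to_world(T,p,z)-e).round(1))
# side: predictions for loop end and hook apex
u=np.array([np.cos(np.radians(85.5)),np.sin(np.radians(85.5)),0])
for n,d,h in(("loop",-101,0),("apex hook",133,18),("tip",130,-13),("rear cap end top",-70,20)):
    for dz in(-4,):print(n,((to_px(S,e+u*d+[0,0,dz+h])-[302,159])*2.5+[400,0]).round(1))
```

```text
hookend [  8.7 136.    8. ]
cap out top L [21.3 75.6 16. ]
cap out top R [-10.8  72.6  16. ]
shank root [ 4.3 72.1 -4. ]
loop [747.9 241.1]
apex hook [547.5  48.8]
tip [547.5  79.5]
rear cap end top [721.2 193.8]
```

Emit:
drive_tool(
  commands="0 0.1 0 0 0 0 20;-0.02 0.2 0 0 0 0.006 20;-0.02 0.28 0 0 0 0.006 20;-0.02 0.28 0 0 0 0.006 20;-0.02 0.28 0 0 0 0.006 20;-0.02 0.28 0 0 0 0.006 20;-0.02 0.28 0 0 0 0.006 20;-0.02 0.28 0 0 0 0.006 20;-0.02 0.28 0 0 0 0.006 20;-0.02 0.28 0 0 0 0.006 20;-0.02 0.28 0 0 0 0.006 20;-0.02 0.28 0 0 0 0.006 20;0 0.28 0 0 0 0.006 20;0 0.2 0 0 0 0 20;0 0.1 0 0 0 0 20;0 0.05 0 0 0 0 20;0 0 0 0 0 0 20;0 0 0 0 0 0 20;0 0 0 0 0 0 20",
)

```text
time_s: 8.08
eef_pos: [480.1, 110.0, 214.8]
ee_rot: [0.0, 0.716, 0.699, -0.0]
force: [-0.2, -0.3, -4.1]
grip_width: 0.388
grip_force: 70.0
```

Run:
```python
from h import *
s=sense();e=s["eef_pos"];r=R.from_quat(np.roll(s["ee_rot"],-1)).as_matrix();print(e.round(1),s["force"].round(2),s["wrist_torque"].round(3),np.degrees(np.arctan2(r[1,1],r[0,1])))
T=capture("top");S=capture("side")
u=np.cross(r[:,1],r[:,2]);u*=np.sign(u[1]);print(u)
z=lambda i,x,y,w,h:cv2.resize(i[y:y+h,x:x+w],(400,300),interpolation=cv2.INTER_CUBIC)
B=np.array([483.5,222,139])
for n,p in(("seat",e+127*u-[0,0,4]),("end",e+139*u-[0,0,4]),("apexS",e+133*u+[0,0,16]),("tip",e+130*u-[0,0,17]),("bar",B)):print(n,p.round(1),((to_px(T,p)-[195,160])*4).round(),((to_px(S,p)-[220,100])*4+[400,0]).round())
cv2.imwrite("pics/over.png",np.hstack([z(T["pixels"],195,160,100,75),z(S["pixels"],220,100,100,75)]))
```

```text
[480.1 110.  214.8] [-0.17 -0.29 -4.1 ] [ 0.009 -0.055  0.037] -1.3771452681645546
[ 2.40333835e-02  9.99711126e-01 -2.48239411e-04]
seat [483.1 237.  210.8] [ 98. 160.] [572.  91.]
end [483.4 249.  210.8] [ 79. 159.] [564.  84.]
apexS [483.3 243.  230.8] [ 81. 158.] [564.  61.]
tip [483.2 240.  197.8] [ 98. 161.] [572. 106.]
bar [483.5 222.  139. ] [146. 165.] [594. 191.]
```

View pics/over.png

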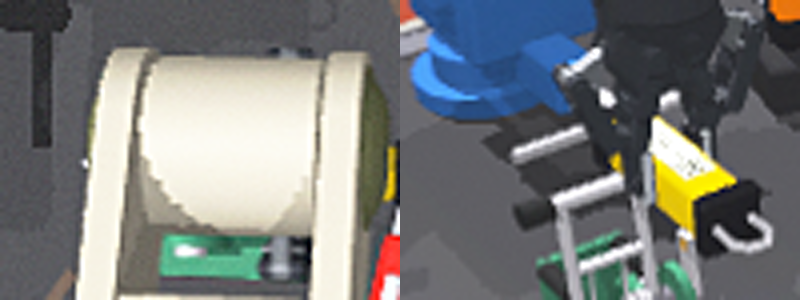

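The gripper hides the bar from above. In the side view the hook hangs above and just beyond the bar centre (592,190), as predicted. Lowering.

Emit:
drive_tool(
  commands="0 0 -0.05 0 0 0 20;0 0 -0.1 0 0 0 20;0 0 -0.1 0 0 0 20;0 0 -0.1 0 0 0 20;0 0 -0.08 0 0 0 20;0 0 -0.05 0 0 0 20;0 0 -0.05 0 0 0 20;0 0 -0.05 0 0 0 20;0 0 -0.05 0 0 0 20;0 0 -0.04 0 0 0 20;0 0 -0.04 0 0 0 20;0 0 0 0 0 0 20;0 0 0 0 0 0 20;0 0 0 0 0 0 20;0 0 0 0 0 0 20;0 0 0 0 0 0 20",
)

```text
time_s: 9.52
eef_pos: [480.1, 110.9, 144.1]
ee_rot: [0.0, 0.715, 0.699, 0.0]
force: [-0.0, -0.2, -3.8]
grip_width: 0.384
grip_force: 70.0
```

Run:
```python
from h import *
s=sense();e=s["eef_pos"];r=R.from_quat(np.roll(s["ee_rot"],-1)).as_matrix();print(e.round(1),s["force"].round(2),s["wrist_torque"].round(3))
S=capture("side")
cv2.imwrite("pics/low.png",cv2.resize(S["pixels"][110:200,230:350],(800,600),interpolation=cv2.INTER_CUBIC))
```

```text
[480.1 110.9 144.1] [-0.05 -0.23 -3.81] [-0.055 -0.025  0.056]
```

View pics/low.png

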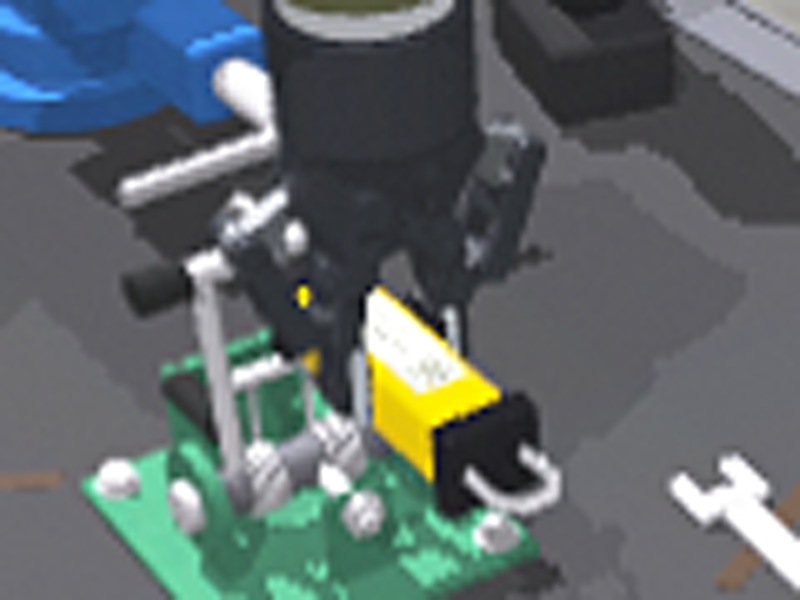

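No contact on the way down, so the hook is around the bar. Now I'll draw slowly and watch the y force.

Emit:
drive_tool(
  commands="0 -0.02 0 0 0 0 20;0 -0.02 0 0 0 0 20;0 -0.02 0 0 0 0 20;0 -0.02 0 0 0 0 20;0 -0.02 0 0 0 0 20;0 -0.02 0 0 0 0 20;0 -0.02 0 0 0 0 20;0 -0.02 0 0 0 0 20;0 -0.02 0 0 0 0 20;0 -0.02 0 0 0 0 20;0 -0.02 0 0 0 0 20;0 -0.02 0 0 0 0 20;0 -0.02 0 0 0 0 20;0 -0.02 0 0 0 0 20;0 -0.02 0 0 0 0 20;0 0 0 0 0 0 20;0 0 0 0 0 0 20;0 0 0 0 0 0 20",
)

```text
time_s: 11.07
eef_pos: [479.8, 81.1, 143.8]
ee_rot: [-0.0, 0.715, 0.699, 0.0]
force: [-1.1, 5.3, -3.1]
grip_width: 0.384
grip_force: 69.9
```

Emit:
drive_tool(
  commands="0 -0.02 0 0 0 0 20;0 -0.02 0 0 0 0 20;0 -0.02 0 0 0 0 20;0 -0.02 0 0 0 0 20;0 -0.02 0 0 0 0 20;0 -0.02 0 0 0 0 20;0 -0.02 0 0 0 0 20;0 -0.02 0 0 0 0 20;0 -0.02 0 0 0 0 20;0 -0.02 0 0 0 0 20;0 -0.02 0 0 0 0 20;0 -0.02 0 0 0 0 20;0 -0.02 0 0 0 0 20;0 -0.02 0 0 0 0 20;0 -0.02 0 0 0 0 20;0 -0.02 0 0 0 0 20;0 -0.01 0 0 0 0 20;0 0 0 0 0 0 20;0 0 0 0 0 0 20;0 0 0 0 0 0 20",
)

```text
time_s: 12.73
eef_pos: [479.4, 49.3, 143.8]
ee_rot: [-0.001, 0.715, 0.699, 0.001]
force: [-2.9, 12.1, -2.3]
grip_width: 0.385
grip_force: 70.1
```

Run:
```python
from h import *
for i in range(4):
    capture("side");s=sense();print(s["eef_pos"].round(1),s["force"].round(2),s["wrist_torque"].round(3))
```

```text
[479.4  49.3 143.8] [-2.02 12.43 -1.64] [2.278 0.273 0.412]
[479.4  49.3 143.7] [-2.07 11.99 -2.02] [2.252 0.329 0.383]
[479.5  49.3 143.8] [-2.58 12.26 -1.44] [2.198 0.312 0.353]
[479.4  49.3 143.8] [-1.42 12.63 -0.94] [2.345 0.294 0.36 ]
```

Emit:
drive_tool(
  commands="0 -0.02 0 0 0 0 20;0 -0.02 0 0 0 0 20;0 -0.02 0 0 0 0 20;0 -0.02 0 0 0 0 20;0 -0.02 0 0 0 0 20;0 -0.02 0 0 0 0 20;0 -0.01 0 0 0 0 20;0 0 0 0 0 0 20;0 0 0 0 0 0 20;0 0 0 0 0 0 20;0 0 0 0 0 0 20",
)

```text
time_s: 13.85
eef_pos: [479.3, 36.6, 143.6]
ee_rot: [-0.002, 0.715, 0.699, 0.001]
force: [-2.0, 14.9, -2.2]
grip_width: 0.385
grip_force: 70.2
```

Run:
```python
from h import *
o=[]
for i in range(8):
    c=capture("top" if i%2 else "side");s=sense();o.append(np.r_[s["eef_pos"],s["force"]])
    if i==6:S=c
    if i==7:T=c
print(np.mean(o,0).round(2),np.std(o,0).round(2),s["time_s"])
p=np.array([482,185,139]);a=to_px(T,p).astype(int);b=to_px(S,p).astype(int);print(a,b)
z=lambda c,q:cv2.resize(c["pixels"][q[1]-37:q[1]+38,q[0]-50:q[0]+50],(400,300),interpolation=cv2.INTER_CUBIC)
cv2.imwrite("pics/pull.png",np.hstack([z(T,a),z(S,b)]))
```

```text
[479.29  36.61 143.64  -1.73  14.58  -2.11] [0.01 0.01 0.01 0.36 0.75 0.4 ] 14.25
[245 202] [274 153]
```

View pics/pull.png

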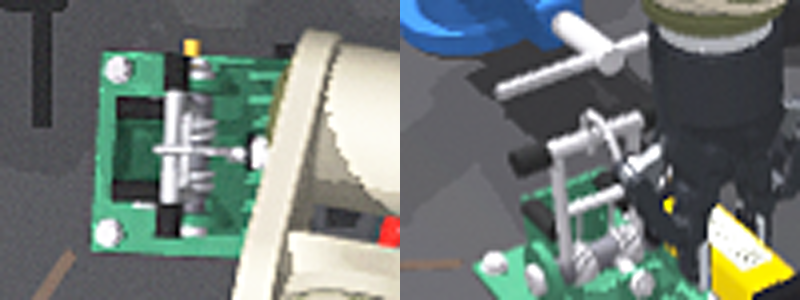

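Top view shows the hook centred on the bar, drawn about 18 mm. The force averages 14.8 N. I'll add a touch and hold.

Emit:
drive_tool(
  commands="0 -0.01 0 0 0 0 20;0 -0.005 0 0 0 0 20;0 0 0 0 0 0 20;0 0 0 0 0 0 20;0 0 0 0 0 0 20;0 0 0 0 0 0 20;0 0 0 0 0 0 20;0 0 0 0 0 0 20;0 0 0 0 0 0 20;0 0 0 0 0 0 20;0 0 0 0 0 0 20;0 0 0 0 0 0 20;0 0 0 0 0 0 20;0 0 0 0 0 0 20;0 0 0 0 0 0 20;0 0 0 0 0 0 20;0 0 0 0 0 0 20;0 0 0 0 0 0 20;0 0 0 0 0 0 20;0 0 0 0 0 0 20",
)

```text
time_s: 15.92
eef_pos: [479.3, 35.2, 143.6]
ee_rot: [-0.002, 0.715, 0.699, 0.001]
force: [-1.7, 15.6, -2.0]
grip_width: 0.387
grip_force: 70.1
```

Run:
```python
from h import *
o=[]
for i in range(24):
    c=capture("top" if i%2 else "side");s=sense();o.append(np.r_[s["eef_pos"],s["force"],s["wrist_torque"]])
print(np.mean(o,0).round(2),np.std(o,0).round(2),s["time_s"])
```

```text
[ 4.7928e+02  3.5150e+01  1.4362e+02 -2.0000e+00  1.4580e+01 -2.2900e+00
  2.5400e+00  2.9000e-01  3.7000e-01] [0.01 0.01 0.01 0.53 0.39 0.51 0.02 0.02 0.02] 17.1167
```

Emit:
drive_tool(
  commands="0 -0.01 0 0 0 0 20;0 -0.01 0 0 0 0 20;0 0 0 0 0 0 20;0 0 0 0 0 0 20;0 0 0 0 0 0 20;0 0 0 0 0 0 20;0 0 0 0 0 0 20;0 0 0 0 0 0 20;0 0 0 0 0 0 20;0 0 0 0 0 0 20;0 0 0 0 0 0 20;0 0 0 0 0 0 20;0 0 0 0 0 0 20;0 0 0 0 0 0 20;0 0 0 0 0 0 20;0 0 0 0 0 0 20;0 0 0 0 0 0 20;0 0 0 0 0 0 20;0 0 0 0 0 0 20;0 0 0 0 0 0 20",
)

```text
time_s: 18.78
eef_pos: [479.2, 33.2, 143.6]
ee_rot: [-0.002, 0.715, 0.699, 0.001]
force: [-2.7, 15.1, -2.2]
grip_width: 0.385
grip_force: 70.1
```

Run:
```python
from h import *
o=[]
for i in range(20):
    c=capture("top" if i%2 else "side");s=sense();o.append(np.r_[s["eef_pos"],s["force"],s["wrist_torque"]])
print(np.mean(o,0).round(2),s["time_s"])
b=cv2.cvtColor(c["pixels"],cv2.COLOR_BGR2HSV)
```

```text
[ 4.7924e+02  3.3200e+01  1.4360e+02 -1.9400e+00  1.4770e+01 -2.3500e+00
  2.5800e+00  3.2000e-01  3.9000e-01] 19.7833
```

Emit:
drive_tool(
  commands="0 -0.01 0 0 0 0 20;0 -0.01 0 0 0 0 20;0 0 0 0 0 0 20;0 0 0 0 0 0 20;0 0 0 0 0 0 20;0 0 0 0 0 0 20;0 0 0 0 0 0 20;0 0 0 0 0 0 20;0 0 0 0 0 0 20;0 0 0 0 0 0 20;0 0 0 0 0 0 20;0 0 0 0 0 0 20;0 0 0 0 0 0 20;0 0 0 0 0 0 20;0 0 0 0 0 0 20;0 0 0 0 0 0 20;0 0 0 0 0 0 20;0 0 0 0 0 0 20;0 0 0 0 0 0 20;0 0 0 0 0 0 20",
)

```text
time_s: 21.45
eef_pos: [479.2, 31.2, 143.6]
ee_rot: [-0.002, 0.715, 0.699, 0.001]
force: [-2.6, 14.8, -1.9]
grip_width: 0.391
grip_force: 70.1
```

Emit:
drive_tool(
  commands="0 0.02 0 0 0 0 20;0 0.03 0 0 0 0 20;0 0.03 0 0 0 0 20;0 0.03 0 0 0 0 20;0 0.03 0 0 0 0 20;0 0.03 0 0 0 0 20;0 0.03 0 0 0 0 20;0 0.03 0 0 0 0 20;0 0.03 0 0 0 0 20;0 0.03 0 0 0 0 20;0 0.03 0 0 0 0 20;0 0.03 0 0 0 0 20;0 0.03 0 0 0 0 20;0 0.03 0 0 0 0 20;0 0.03 0 0 0 0 20;0 0.03 0 0 0 0 20;0 0.03 0 0 0 0 20;0 0.03 0 0 0 0 20;0 0.03 0 0 0 0 20;0 0 0 0 0 0 20",
)

```text
time_s: 23.12
eef_pos: [480.0, 85.8, 143.8]
ee_rot: [0.0, 0.715, 0.699, 0.0]
force: [0.1, 4.0, -4.0]
grip_width: 0.387
grip_force: 69.8
```

Emit:
drive_tool(
  commands="0 0.03 0 0 0 0 20;0 0.03 0 0 0 0 20;0 0.03 0 0 0 0 20;0 0.03 0 0 0 0 20;0 0.03 0 0 0 0 20;0 0.03 0 0 0 0 20;0 0.03 0 0 0 0 20;0 0.03 0 0 0 0 20;0 0.03 0 0 0 0 20;0 0 0 0 0 0 20;0 0 0 0 0 0 20;0 0 0 0 0 0 20;0 0 0 0 0 0 20",
)

```text
time_s: 24.2
eef_pos: [480.0, 112.3, 143.9]
ee_rot: [0.0, 0.715, 0.699, -0.0]
force: [0.2, -1.2, -3.6]
grip_width: 0.385
grip_force: 69.9
```

Emit:
drive_tool(
  commands="0 0 0.03 0 0 0 20;0 0 0.03 0 0 0 20;0 0 0.03 0 0 0 20;0 0 0.05 0 0 0 20;0 0 0.05 0 0 0 20;0 0 0.05 0 0 0 20;0 0 0.06 0 0 0 20;0 0 0.1 0 0 0 20;0 0 0.1 0 0 0 20;0 0 0.1 0 0 0 20;0 0 0.1 0 0 0 20;0 0 0.05 0 0 0 20;0 0 0 0 0 0 20;0 0 0 0 0 0 20;0 0 0 0 0 0 20;0 0 0 0 0 0 20",
)

```text
time_s: 25.53
eef_pos: [479.8, 112.5, 218.3]
ee_rot: [-0.0, 0.715, 0.699, -0.0]
force: [-0.1, 0.2, -3.1]
grip_width: 0.385
grip_force: 69.9
```

Emit:
drive_tool(
  commands="0 -0.1 0 0 0 0 20;0.02 -0.2 0 0 0 -0.006 20;0.02 -0.28 0 0 0 -0.006 20;0.02 -0.28 0 0 0 -0.006 20;0.02 -0.28 0 0 0 -0.006 20;0.02 -0.28 0 0 0 -0.006 20;0.02 -0.28 0 0 0 -0.006 20;0.02 -0.28 0 0 0 -0.006 20;0.02 -0.28 0 0 0 -0.006 20;0.02 -0.28 0 0 0 -0.006 20;0.02 -0.28 0 0 0 -0.006 20;0.02 -0.28 0 0 0 -0.006 20;0 -0.28 0 0 0 -0.006 20;0 -0.2 0 0 0 0 20;0 -0.1 0 0 0 0 20;0 -0.05 0 0 0 0 20;0 0 0 0 0 0 20;0 0 0 0 0 0 20",
)

```text
time_s: 27.03
eef_pos: [501.9, -259.8, 218.7]
ee_rot: [-0.0, 0.734, 0.679, 0.0]
force: [-0.0, 0.1, -3.3]
grip_width: 0.386
grip_force: 69.9
```

Run:
```python
from h import *
S=capture("side");e=sense()["eef_pos"];print(e)
u=np.array([np.cos(np.radians(85.5)),np.sin(np.radians(85.5)),0])
for n,d,h in(("loop",-101,0),("apex hook",133,18),("tip",130,-13),("rear cap top",-70,20)):print(n,((to_px(S,e+u*d+[0,0,h-4])-[302,159])*5).round())
cv2.imwrite("pics/back.png",cv2.resize(S["pixels"][159:279,302:462],(800,600),interpolation=cv2.INTER_CUBIC))
```

```text
[ 502.03054312 -259.53950742  218.85274402]
loop [694. 468.]
apex hook [292.  85.]
tip [292. 147.]
rear cap top [640. 374.]
```

View pics/back.png

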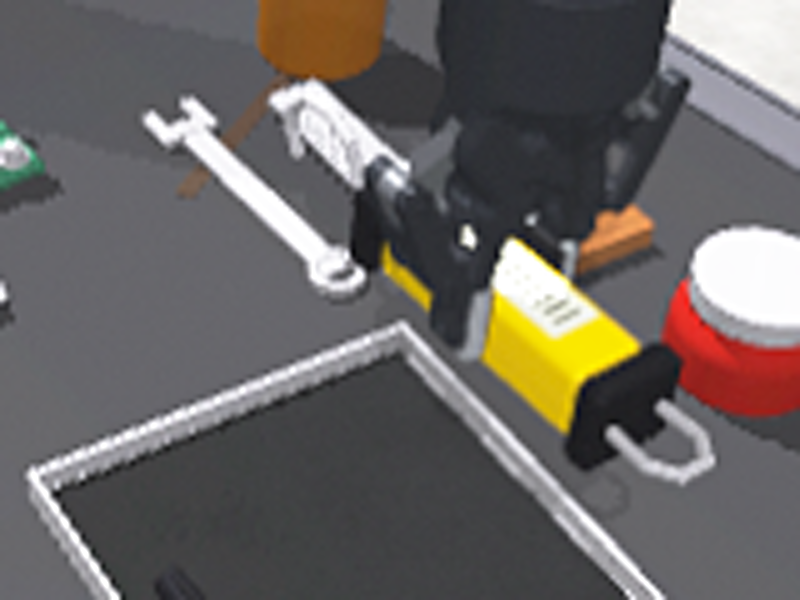

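The scale is level, label up, unslipped in the grip, with its loop at (700,465) as predicted. Lowering into the tray.

Emit:
drive_tool(
  commands="0 0 -0.1 0 0 0 20;0 0 -0.2 0 0 0 20;0 0 -0.2 0 0 0 20;0 0 -0.2 0 0 0 20;0 0 -0.2 0 0 0 20;0 0 -0.2 0 0 0 20;0 0 -0.2 0 0 0 20;0 0 -0.2 0 0 0 20;0 0 -0.15 0 0 0 20;0 0 -0.1 0 0 0 20;0 0 -0.05 0 0 0 20;0 0 -0.03 0 0 0 20;0 0 0 0 0 0 20;0 0 0 0 0 0 20;0 0 0 0 0 0 20",
)

```text
time_s: 28.33
eef_pos: [502.4, -260.8, 36.7]
ee_rot: [0.001, 0.735, 0.679, 0.0]
force: [0.6, 0.3, -4.2]
grip_width: 0.386
grip_force: 69.9
```

Emit:
drive_tool(
  commands="0 0 -0.01 0 0 0 20;0 0 -0.01 0 0 0 20;0 0 0 0 0 0 20;0 0 0 0 0 0 20",
)

```text
time_s: 28.67
eef_pos: [502.0, -260.6, 33.9]
ee_rot: [0.0, 0.735, 0.678, 0.0]
force: [-0.6, -0.5, -3.9]
grip_width: 0.385
grip_force: 70.0
```

Emit:
drive_tool(
  commands="0 0 -0.01 0 0 0 20;0 0 -0.01 0 0 0 20;0 0 0 0 0 0 20;0 0 0 0 0 0 20;0 0 0 0 0 0 20",
)

```text
time_s: 29.08
eef_pos: [502.0, -260.6, 31.9]
ee_rot: [0.0, 0.735, 0.678, 0.0]
force: [0.3, 0.0, -3.9]
grip_width: 0.391
grip_force: 69.9
```

Emit:
drive_tool(
  commands="0 0 -0.01 0 0 0 20;0 0 0 0 0 0 20;0 0 -0.01 0 0 0 20;0 0 0 0 0 0 20;0 0 0 0 0 0 20",
)

```text
time_s: 29.5
eef_pos: [502.1, -260.6, 31.0]
ee_rot: [0.0, 0.735, 0.679, -0.0]
force: [-4.6, 2.4, 8.5]
grip_width: 0.39
grip_force: 71.5
```

Contact. Opening moderately (the marker is about 90 mm to the side), then rising.

Emit:
drive_tool(
  commands="0 0 0 0 0 0 45;0 0 0 0 0 0 50;0 0 0 0 0 0 60;0 0 0 0 0 0 70;0 0 0 0 0 0 70;0 0 0 0 0 0 70;0 0 0.05 0 0 0 70;0 0 0.1 0 0 0 70;0 0 0.2 0 0 0 70;0 0 0.3 0 0 0 70;0 0 0.3 0 0 0 70;0 0 0.3 0 0 0 70;-0.1 0.2 0.2 0 0 0 70;-0.1 0.3 0.1 0 0 0 70;-0.1 0.3 0 0 0 0 70;-0.1 0.3 0 0 0 0 70;0 0.2 0 0 0 0 70;0 0.1 0 0 0 0 70;0 0 0 0 0 0 70;0 0 0 0 0 0 70",
)

```text
time_s: 31.17
eef_pos: [462.4, -121.1, 185.4]
ee_rot: [0.001, 0.734, 0.679, 0.0]
force: [-0.0, 0.3, -0.2]
grip_width: 0.7
grip_force: 0.0
```

Run:
```python
from h import *
s=sense();print(s["eef_pos"].round(),s["time_s"])
T=capture("top");S=capture("side")
z=lambda c,x,y,w,h:cv2.resize(c["pixels"][y:y+h,x:x+w],(400,300),interpolation=cv2.INTER_CUBIC)
cv2.imwrite("pics/end.png",np.vstack([np.hstack([z(T,205,167,80,60),z(S,235,137,80,60)]),np.hstack([z(T,345,157,110,82),z(S,310,225,160,120)])]))
```

```text
[ 462. -121.  185.] 31.1667
```

View pics/end.png

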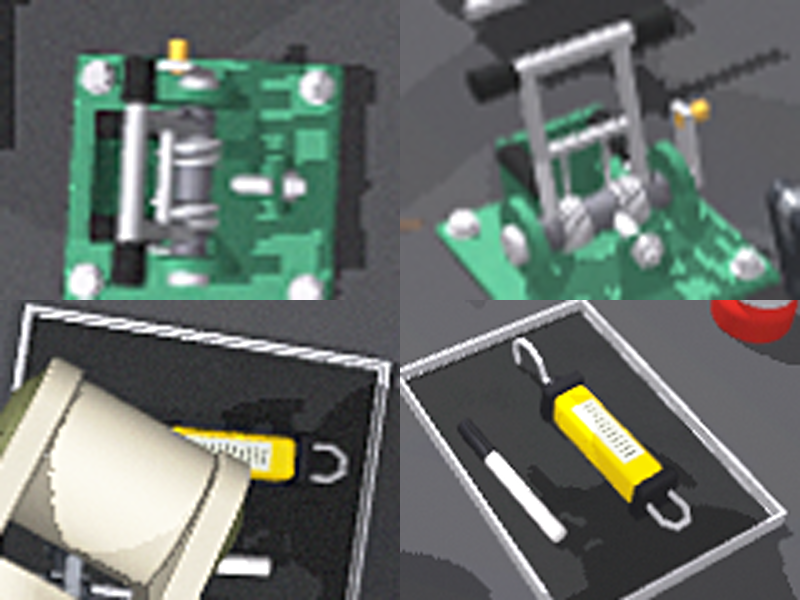

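The end view shows the pedal at rest exactly as at the start (bar at crop (133,172)). The scale is flat in the tray with its label up, and the marker hasn't moved. Handing in.

```bash
python3 -c "
from rig import *
print(finish_job())"
```

```text
the job is handed in; nothing more can be done
None
```

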